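# Show where the nutmeg is in the masala dabba

## Robot

A 6-joint arm with a two-finger parallel gripper is mounted at the origin on the work surface. World frame = base frame: x ahead of the robot, y to its left, z up, the work surface at z = 0. Lengths are in mm, angles in rad, forces in N, time in s.
With the tool pointing down it reaches from about 300 to 775 mm from the base axis. Payload 14.6 kg.
Tool frame: the origin (TCP) lies at the centre of the arm's flange, where the gripper is bolted on; the fingertips stand 199 mm ahead of it and the grasp point (between the pads) lies env.hold_point_z ahead of it (env.hold_point_z is the distance from the TCP to the grasp point, in mm); z points along the fingers, y is the direction in which the jaws open and shut (so a half turn about z gives the same grasp; the last joint's range is limited). The gripper opens to 94 mm and grips with 3 to 60 N. Pads are 16 mm wide; open, the fingers measure 119 mm over their backs; the gripper's body (75 mm by 177 mm) begins 78 mm behind the grasp point.
Start: joints at [-1.175, 0.3, 1.521, -0, 1.321, -0.067], TCP at [245.543, -492.138, 404.646] pointing down, gripper open.
Joint ranges: [-3.03, 3.03], [-0.79, 2.21], [0.23, 2.52], [-1.04, 4.18], [0, 3.07], [-2.55, 2.55]. Speed limits (rad/s): [2.22, 2.22, 2.57, 3.14, 3.14, 3.14].

## Interface

Orientations are given as a unit quaternion [w, x, y, z].
In Python, from plant import read_state, eyes, order, env gives the robot as it stands.
- The arm moves only by the tool send_rows, never from a script. Its argument "increments" is one flat list of numbers, 5 for each row, row after row: the opening, from 0 (shut) to 1 (fully open), then the shift along the tool's x, y, z in cm, then the turn about the tool's z in rad. In form: [grip, tx, ty, tz, spin, grip, tx, ty, tz, spin, ...]. A call has 1 to 20 rows; each row is the pose to reach, as a shift and turn from the pose measured when the call began, along the tool's axes at that moment; what a row does not reach only later rows make up. A row lasts 1/8 s, in which the tool goes at most 62.5 mm and 10.7 degrees, less where a joint would pass 70% of its speed; a pose out of reach is approached as far as the arm can. A call with a gripper value outside its range is refused whole. The fingers move at their own pace and stop on an object; "grip_force" is the grip in N (left out, the last holds). Time passes only in rows, so rows that repeat a pose let the fingers close. It gives the time, the measured TCP pose, the force and the opening at its end, in the units of the state.
- read_state(): the state, without advancing time (a new reading comes with each control period).
- eyes.read_camera(name): name is "scene" or "side" or "wrist"; returns the picture (384x512x3 uint8, blue, green, red); there is no depth.
- eyes.camera_model(name): a dict with "intrinsics" (3x3 intrinsics, pixels), "T" (4x4, takes a point from camera to world coordinates); the wrist camera has in their place "mount" (4x4, takes a point from camera to tool coordinates, whose origin is the TCP and whose axes are the flange's). Camera axes: x right, y up, looking along -z (the intrinsics and any distortion apply to the point x, -y, -z); pixel columns grow to the right and rows downward; lengths in mm; the calibration is good to about 2 mm. A picture is of the moment at which its call begins: read the wrist's pose just before it. camera_model takes no time and is no camera call.
- order.finish_job(): hands the job in, once; it reports no verdict.
The state is a dict: "time_s": time; "joints": joint angles; "qvel": joint speeds; "joint_torque": joint torques, N m; "position": TCP position; "eef_rot": TCP orientation; "wrist_force": force on the tool from outside, world axes, zero at the start; "torque": the same for the moment, N m; "grip_width": opening from 0.0 (shut) to 1.0 (fully open).
Only numpy, scipy, OpenCV 4.12 (cv2) and the standard library are available. Lean on these libraries where they do the work, as an engineer would, in place of code of your own. Each camera call takes 0.05 s, during which the arm holds its last target. There are 200 camera calls.

## Task

Show me where the nutmeg is: with the fingertips, gently push the knob on the swivel lid of the wooden masala dabba so that the lid swings a little past a quarter turn, clear of all four wells. Then point straight down at the nutmeg from just above it, fingertips about two centimetres over it and touching nothing, hold there for two seconds, and finish while still pointing. Grasp nothing, and leave the spices, the little measure, the ramekin, the strainer and the clip where they are.

Things in the scene. Friction and masses are not known exactly. Their poses are not given: they have to be found in the camera images.
- dabba: Square wooden masala dabba, fixed: 150 x 150 mm, rim 52 mm high. Origin: centre of its underside; +x roughly away from the robot, +y its left. Four open wells 62 mm wide, centred at x = +-35, y = +-35 mm, floors 18 mm above the counter; nutmeg, star anise, cinnamon stick and measure stand one in each, in any order, hidden by the lid at first. Keep forces on dabba and lid under 30 N.
- lid_hinge (a point): Pivot of the lid, a vertical axis with a small brass cap, at x = +66, y = +66 mm in the dabba's frame (its far left corner); the point lies on the lid's upper face, 63 mm above the counter.
- lid_knob (a point): Centre of the round brass knob on the lid: 24 mm across, 28 mm tall (top 91 mm above the counter); the point is 77 mm above the counter, 134 mm from the pivot. With the lid shut it lies 120 mm towards -x and 60 mm towards -y of the pivot in the dabba's frame. It moves with the lid.
- lid (a joint): Lid angle, rad: 0 shut, growing clockwise seen from above (knob goes from the near side round to the dabba's left), stop at 2.4; 1.57 is a quarter turn, wells clear from about 1.6. A flat dark wooden board 152 x 152 x 10 mm, upper face 63 mm above the counter; starts at 0 to 0.2, only turns, needs about 1 N at the knob, stays where left.
- nutmeg_center (a point): Centre of the nutmeg, a plain brown egg shape standing on end, 24 mm across and 26 mm high; the point is 13 mm above the well floor, 31 mm above the counter, so its top is 44 mm above the counter and 8 mm below the dabba's rim.
- star_anise: Star anise, a flat brown eight-pointed star 40 mm across and 8 mm high, loose in its well. Origin at the centre of its underside.
- cinnamon: Cinnamon stick, a double roll 48 mm long, 12 mm wide and 11 mm high, loose in its well. Origin at the centre of its underside, length along its x.
- measure: Small open steel measuring cup, 34 mm across and 22 mm high, loose in its well. Origin at the centre of its underside.
- ramekin: Pink ceramic ramekin, 86 mm across and 45 mm high, loose on the counter to the right of the dabba. Origin at the centre of its underside.
- strainer: Steel tea strainer, bowl 72 mm across and 28 mm high with a handle reaching 135 mm towards its -x, loose on the counter to the left. Origin at the centre of the bowl's underside.
- clip: Blue plastic bag clip, 75 x 22 x 18 mm, loose on the counter beyond the dabba. Origin at the centre of its underside, length along its x.

How it is judged:
By the outcome, as a careful person would: the job done as asked, in the order asked, and still so for the second after the job is handed in, with the robot touching nothing.
It also fails if it takes over 56 s, if anything falls off the work surface, if the arm or the gripper's body presses on something with over 40 N, if the wrist force passes 120 N, or if a joint passes its speed limit or range.

## Working session

There is one attempt and no reset: what is moved stays moved. The work goes in short steps, Python scripts to look and compute and a tool call to move; the robot and the scene stay as the last step left them, time stands still between calls to the robot, and variables do not carry over. Pictures are saved under pics/ and viewed, on a budget of 10 in all, crops included, one or two more only if the job needs it, and the job is handed in when it is done.

Besides the shell and the picture viewer there is one more tool, called by a JSON object that holds its "fn" and its "kwargs", one argument or row to a line. send_rows: Moves the arm, as the interface text tells. Its arguments: {"type":"object","properties":{"increments":{"type":"array","items":{"type":"number"}},"grip_force":{"type":"number"}},"required":["increments"]}

```bash
mkdir -p pics; cat > h.py <<'E'
import numpy as np, cv2
from scipy.spatial.transform import Rotation as R
from plant import read_state, eyes, order, env
def cam(name,s=None):
    m=eyes.camera_model(name); K=np.array(m["intrinsics"])
    if "T" in m: T=np.array(m["T"])
    else:
        q=np.array(s["eef_rot"]); W=np.eye(4); W[:3,:3]=R.from_quat(q[[1,2,3,0]]).as_matrix(); W[:3,3]=s["position"]; T=W@np.array(m["mount"])
    return K,T,m
def ray(name,uv,z,s=None):
    K,T,_=cam(name,s); d=np.linalg.inv(K)@[uv[0],uv[1],1]; d=T[:3,:3]@(d*[1,-1,-1]); o=T[:3,3]
    return o+d*(z-o[2])/d[2]
def proj(name,P,s=None):
    K,T,_=cam(name,s); c=T[:3,:3].T@(np.array(P)-T[:3,3]); p=K@(c*[1,-1,-1]); return p[:2]/p[2]
E
python3 - <<'E'
from h import *
s=read_state(); print(s, env.hold_point_z)
a=eyes.read_camera("scene"); b=eyes.read_camera("side")
cv2.imwrite("pics/a.png",cv2.resize(a,(800,600),interpolation=cv2.INTER_CUBIC)); cv2.imwrite("pics/b.png",cv2.resize(b,(800,600),interpolation=cv2.INTER_CUBIC))
for n in("scene","side","wrist"): print(eyes.camera_model(n))
E
```

```text
{'time_s': 0.0, 'joints': array([-1.17459264e+00,  3.00472784e-01,  1.52156142e+00, -3.66322112e-05,
        1.32067028e+00, -6.65587226e-02]), 'qvel': array([-1.07376619e-04,  2.23753618e-03, -8.50547311e-04,  1.54284539e-03,
       -1.09195759e-04, -5.63843028e-05]), 'joint_torque': array([-3.64064363e-04, -5.31800365e+01, -3.52735627e+01,  7.07483548e-02,
        2.43735110e-02, -8.45801969e-05]), 'position': array([ 245.53724577, -492.12068111,  404.09359341]), 'eef_rot': array([-5.45467770e-04,  9.73349390e-01,  2.29326525e-01, -1.08715815e-04]), 'wrist_force': array([ 0.13486765,  0.36334367, -0.53470561]), 'torque': array([ 0.0088786 ,  0.00278019, -0.03459232]), 'grip_width': 0.9997171936131128} 180.4
{'intrinsics': array([[437.31824592,   0.        , 256.50698368],
       [  0.        , 437.31824592, 195.73937283],
       [  0.        ,   0.        ,   1.        ]]), 'T': array([[-4.08679905e-01, -6.61214318e-01,  6.29107591e-01,
         1.36325396e+03],
       [ 9.12652232e-01, -2.90913218e-01,  2.87115662e-01,
         3.17025363e+02],
       [-6.82927228e-03,  6.91494848
[... 473 characters left out ...]
8e+02],
       [ 1.32710661e-02,  6.55037562e-01,  7.55479762e-01,
         9.15770720e+02],
       [ 0.00000000e+00,  0.00000000e+00,  0.00000000e+00,
         1.00000000e+00]])}
{'intrinsics': array([[267.47954599,   0.        , 255.50195855],
       [  0.        , 267.47954599, 191.59887417],
       [  0.        ,   0.        ,   1.        ]]), 'mount': array([[ 1.00723196e-05,  9.71707652e-01,  2.36186872e-01,
         6.85891298e+01],
       [ 9.99999720e-01, -1.86581571e-04,  7.24978581e-04,
        -8.31455711e-02],
       [ 7.48535352e-04,  2.36186799e-01, -9.71707382e-01,
         1.93639597e+01],
       [ 0.00000000e+00,  0.00000000e+00,  0.00000000e+00,
         1.00000000e+00]])}
```

View pics/a.png

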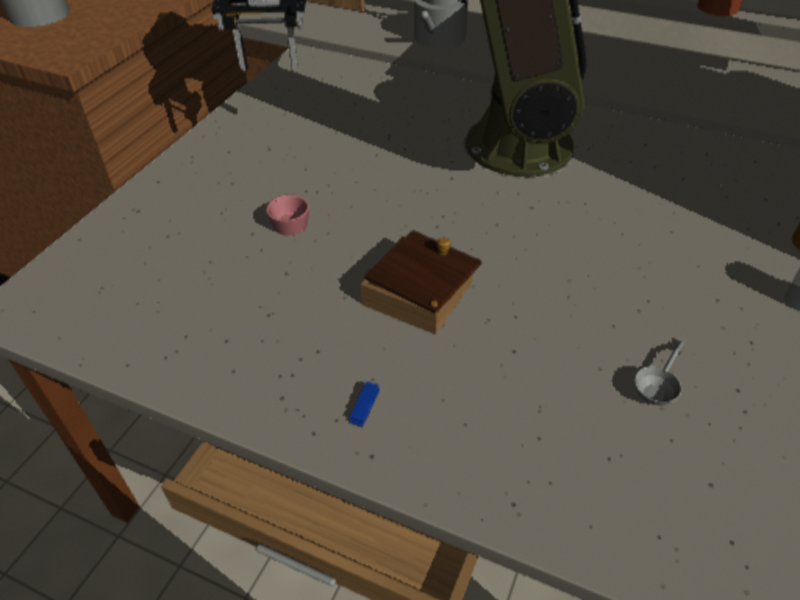

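View pics/b.png

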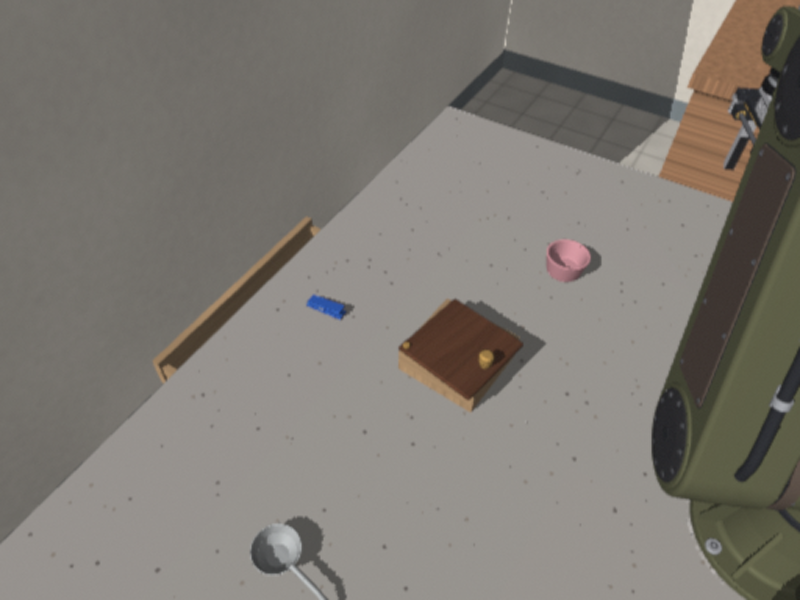

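```bash
python3 - <<'E'
from h import *
f=1.5625
for n,L in (("scene",dict(knob=(444,240,91),knobmid=(444,246,77),piv=(434,303,65),lidR=(480,263,63),lidB=(436,308,63),lidL=(366,276,63),lidT=(412,233,63),botB=(436,330,0),botL=(363,303,0))),
            ("side",dict(knob=(486,353,91),knobmid=(486,359,77),piv=(406,345,65),lidR=(522,345,63),lidB=(470,398,63),lidL=(401,348,63),lidT=(455,300,63),botB=(471,409,0),botL=(401,367,0)))):
    for k,(u,v,z) in L.items(): print(n,k,ray(n,((u+.5)/f-.5,(v+.5)/f-.5),z).round(1))
for n,c in(("scene",(340,200,160,150)),("side",(380,280,160,150))):
    im=cv2.imread("pics/%s.png"%("a" if n=="scene" else "b"))
    x,y,w,h=c; cv2.imwrite(f"pics/c_{n}.png",cv2.resize(im[y:y+h,x:x+w],None,fx=4,fy=4,interpolation=cv2.INTER_CUBIC))
a=cv2.imread("pics/c_scene.png");b=cv2.imread("pics/c_side.png")
cv2.imwrite("pics/c.png",cv2.resize(np.hstack([a,b]),(800,375)))
E
```

```text
scene knob [484.9   1.8  91. ]
scene knobmid [484.9   2.4  77. ]
scene piv [613.6  35.9  65. ]
scene lidR [486.7  72.8  63. ]
scene lidB [621.3  42.7  63. ]
scene lidL [598.8 -98.9  63. ]
scene lidT [459.7 -71.4  63. ]
scene botB [614.1  41.8   0. ]
scene botL [ 606.7 -104.2    0. ]
side knob [487.1  -2.   91. ]
side knobmid [484.8  -1.4  77. ]
side piv [614.7  35.1  65. ]
side lidR [448.9 -70.4  63. ]
side lidB [475.9  70.8  63. ]
side lidL [619.3  43.6  63. ]
side lidT [ 592.5 -100.3   63. ]
side botB [477.3  49.5   0. ]
side botL [621.   37.8   0. ]
```

View pics/c.png

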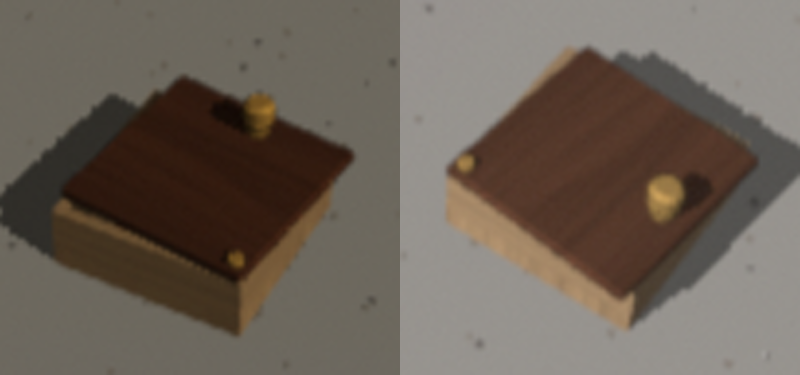

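{"fn": "send_rows", "kwargs": {
  "increments": [0,1,-0.7,0,-0.03,0,3,-2,0,-0.1,0,6,-4.1,0,-0.2,0,9,-6.1,0,-0.3,0,12,-8.2,0,-0.4,0,15,-10.2,0,-0.5,0,18,-12.3,0,-0.6,0,21,-14.3,0,-0.7,0,24,-16.4,0,-0.8,0,27,-18.4,0,-0.9,0,30,-20.5,0,-1.0,0,33,-22.5,0,-1.1,0,36,-24.6,0,-1.2,0,39,-26.6,0,-1.29,0,41,-28,0,-1.34,0,42,-28.7,0,-1.36,0,42.5,-29,0,-1.374,0,42.5,-29,0,-1.374,0,42.5,-29,0,-1.374,0,42.5,-29,0,-1.374],
  "grip_force": 10
}}

```text
time_s: 2.6
position: [496.2, -43.3, 404.5]
eef_rot: [-0.0, 0.607, 0.794, 0.0]
wrist_force: [-0.5, 0.0, -0.0]
grip_width: 0.006
```

```bash
python3 - <<'E'
from h import *
s=read_state(); print(s["time_s"],s["position"],s["eef_rot"],s["joints"],s["wrist_force"])
w=eyes.read_camera("wrist"); cv2.imwrite("pics/w1.png",cv2.resize(w,(800,600),interpolation=cv2.INTER_CUBIC))
f=1.5625
for P in([485,.5,91],[614,35.5,65]): print(proj("wrist",P,s)*f)
E
```

```text
2.6 [496.20301003 -43.30760502 404.51525296] [-4.13165209e-04  6.07438921e-01  7.94366234e-01  2.70331692e-04] [-1.60729147e-01  1.84274554e-01  1.66483051e+00  9.01505664e-04
  1.29296053e+00 -4.26107656e-01] [-0.54270995  0.01953504 -0.02768867]
[399.70302532 232.67838492]
[575.93824252 229.9466458 ]
```

View pics/w1.png

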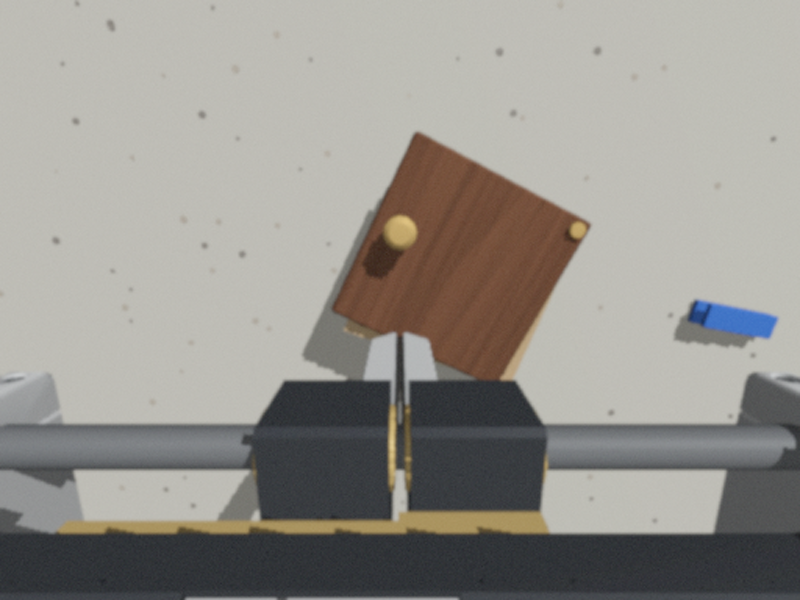

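{"fn": "send_rows", "kwargs": {
  "increments": [0,0,0,1,0,0,0,0,3,0,0,0,0,5,0,0,0,0,7,0,0,0,0,9,0,0,0,0,11,0,0,0,0,12.4,0,0,0,0,13,0,0,0,0,13.1,0,0,0,0,13.1,0,0,0.5,0,13.1,0,0,1,0,13.1,0,0,1.5,0,13.1,0,0,1.8,0,13.1,0,0,2,0,13.1,0,0,2,0,13.1,0]
}}

```text
time_s: 4.65
position: [490.9, -23.7, 273.5]
eef_rot: [-0.0, 0.607, 0.794, 0.0]
wrist_force: [0.8, 0.0, -0.3]
grip_width: 0.006
```

```bash
cat > arc.py <<'E'
import sys
from h import *
piv=np.array([614,35.5]); s=read_state(); q=np.array(s["eef_rot"]); M=R.from_quat(q[[1,2,3,0]]).as_matrix()
a0=np.arctan2(M[1,0],M[0,0]); print(s["time_s"],s["position"],np.degrees(a0),s["wrist_force"])
# phi = tangent angle (tool x); knob dir = phi+90deg
for phi in np.linspace(*map(float,sys.argv[1:4:2]),int(sys.argv[2])):
    t=np.array([np.cos(phi),np.sin(phi)]); e=np.array([-t[1],t[0]])
    p=piv+134*e-20*t-s["position"][:2]; d=M[:2,:2].T@p/10
    print("0,%.1f,%.1f,%.1f,%.2f"%(d[0],d[1],(s["position"][2]-273)/10,a0-phi),end=", ")
E
python3 arc.py 1.80 15 1.0
```

```text
4.65 [490.94065323 -23.74899866 273.53246348] 105.2081416983618 [ 0.78396915  0.0352636  -0.3308991 ]
0,1.0,-0.0,0.1,0.04, 0,1.7,-0.1,0.1,0.09, 0,2.5,-0.1,0.1,0.15, 0,3.3,-0.1,0.1,0.21, 0,4.1,-0.0,0.1,0.26, 0,4.8,0.1,0.1,0.32, 0,5.6,0.2,0.1,0.38, 0,6.3,0.4,0.1,0.44, 0,7.1,0.7,0.1,0.49, 0,7.8,1.0,0.1,0.55, 0,8.5,1.3,0.1,0.61, 0,9.2,1.6,0.1,0.66, 0,9.8,2.1,0.1,0.72, 0,10.5,2.5,0.1,0.78, 0,11.1,3.0,0.1,0.84,
```

{"fn": "send_rows", "kwargs": {
  "increments": [0,0.3,0,0,0,0,0.6,0,0,0.02,0,1.0,0,0,0.04,0,1.7,-0.1,0,0.09,0,2.5,-0.1,0,0.15,0,3.3,-0.1,0,0.21,0,4.1,0,0,0.26,0,4.8,0.1,0,0.32,0,5.6,0.2,0,0.38,0,6.3,0.4,0,0.44,0,7.1,0.7,0,0.49,0,7.8,1.0,0,0.55,0,8.5,1.3,0,0.61,0,9.2,1.6,0,0.66,0,9.8,2.1,0,0.72,0,10.3,2.4,0,0.76,0,10.5,2.5,0,0.78,0,10.5,2.5,0,0.78]
}}

```text
time_s: 6.9
position: [487.4, 84.3, 273.6]
eef_rot: [-0.001, 0.864, 0.504, 0.0]
wrist_force: [0.6, -0.3, -0.2]
grip_width: 0.001
```

```bash
python3 arc.py 1.0 16 0.22; python3 -c "
from h import *
w=eyes.read_camera('scene'); x,y,W,H=200,110,160,120; cv2.imwrite('pics/s2.png',cv2.resize(w[y:y+H,x:x+W],(800,600),interpolation=cv2.INTER_CUBIC))"
```

```text
6.9 [487.44607777  84.26158805 273.6155345 ] 60.530214756700964 [ 0.56960975 -0.34909023 -0.2183844 ]
0,0.7,-0.1,0.1,0.06, 0,1.4,-0.1,0.1,0.11, 0,2.1,-0.1,0.1,0.16, 0,2.9,-0.1,0.1,0.21, 0,3.6,-0.0,0.1,0.26, 0,4.3,0.1,0.1,0.32, 0,4.9,0.2,0.1,0.37, 0,5.6,0.4,0.1,0.42, 0,6.3,0.6,0.1,0.47, 0,7.0,0.8,0.1,0.52, 0,7.6,1.1,0.1,0.58, 0,8.2,1.4,0.1,0.63, 0,8.9,1.7,0.1,0.68, 0,9.5,2.1,0.1,0.73, 0,10.0,2.5,0.1,0.78, 0,10.6,3.0,0.1,0.84,
```

View pics/s2.png

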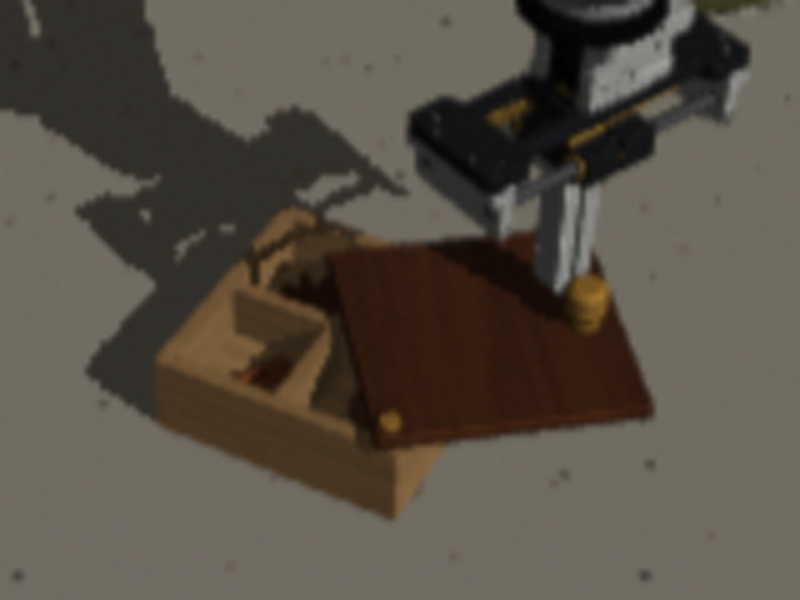

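{"fn": "send_rows", "kwargs": {
  "increments": [0,0.3,0,0,0.03,0,0.7,-0.1,0,0.06,0,1.4,-0.1,0,0.11,0,2.1,-0.1,0,0.16,0,2.9,-0.1,0,0.21,0,3.6,0,0,0.26,0,4.3,0.1,0,0.32,0,4.9,0.2,0,0.37,0,5.6,0.4,0,0.42,0,6.3,0.6,0,0.47,0,7.0,0.8,0,0.52,0,7.6,1.1,0,0.58,0,8.2,1.4,0,0.63,0,8.9,1.7,0,0.68,0,9.5,2.1,0,0.73,0,9.8,2.3,0,0.76,0,10.0,2.5,0,0.78,0,10.3,2.7,0,0.81,0,10.6,3.0,0,0.84,0,10.6,3.0,0,0.84]
}}

```text
time_s: 9.45
position: [565.9, 161.7, 273.7]
eef_rot: [-0.001, 0.994, 0.108, 0.0]
wrist_force: [0.5, 0.8, -0.1]
grip_width: 0.005
```

{"fn": "send_rows", "kwargs": {
  "increments": [0,-0.5,0,0,0,0,-1.5,0,0,0,0,-3,0,0,0,0,-4,0,0,0,0,-4.5,0,-1,0,0,-6,0,-3,0,0,-8,0,-6,0,0,-10,0,-9,0,0,-12,0,-12,0,0,-13,0,-14,0,0,-13,0,-15,0,0,-13,0,-15,0,0,-13,0,-15,0]
}}

```text
time_s: 11.08
position: [439.2, 133.7, 422.8]
eef_rot: [-0.0, 0.994, 0.108, -0.001]
wrist_force: [-0.2, -0.3, 1.0]
grip_width: 0.007
```

```bash
python3 -c "
from h import *
s=read_state(); print(s['time_s'],s['position'],s['eef_rot'],s['joints'])
w=eyes.read_camera('scene'); x,y,W,H=200,110,160,120; a=cv2.resize(w[y:y+H,x:x+W],(800,600),interpolation=cv2.INTER_CUBIC);cv2.imwrite('pics/s3.png',a)
w=eyes.read_camera('wrist');cv2.imwrite('pics/w3.png',cv2.resize(w,(800,600),interpolation=cv2.INTER_CUBIC))
np.save('s3.npy',s,allow_pickle=True)"
```

```text
11.075 [439.22593405 133.71117808 422.81486594] [-4.43073838e-04  9.94168239e-01  1.07837476e-01 -6.29158772e-04] [2.15551425e-01 8.04130559e-02 1.73905568e+00 1.04798383e-03
 1.32328002e+00 1.56999518e+00]
```

View pics/s3.png

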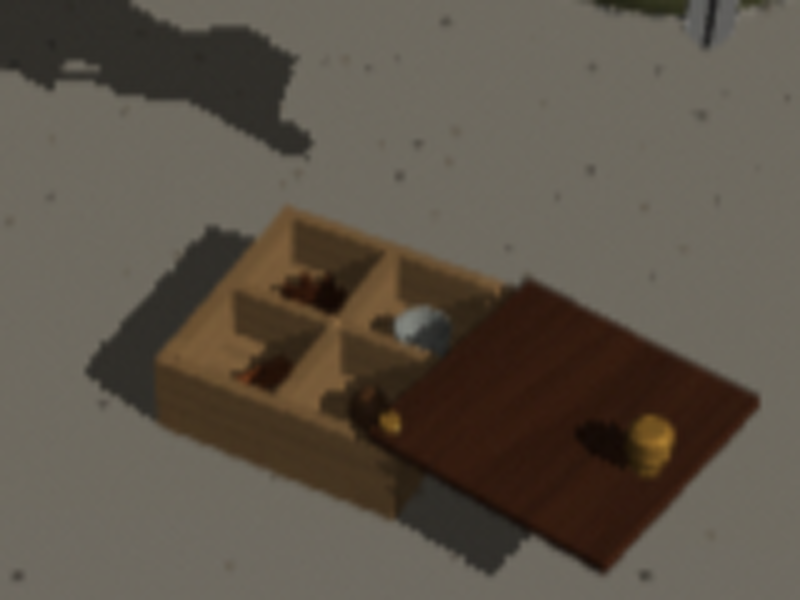

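View pics/w3.png

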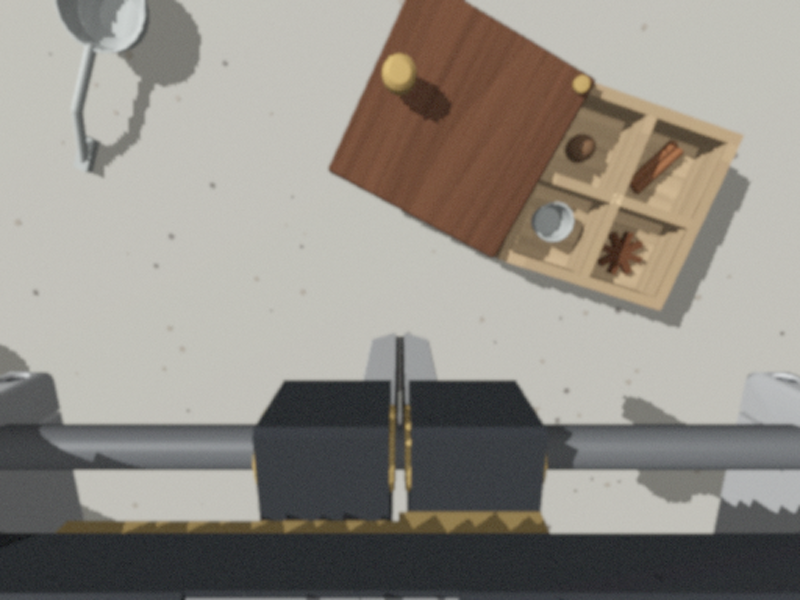

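```bash
python3 - <<'E'
from h import *
s=np.load('s3.npy',allow_pickle=True).item(); f=1.5625
r=lambda u,v,z:ray("wrist",((u+.5)/f-.5,(v+.5)/f-.5),z,s).round(1)
rs=lambda u,v,z:ray("scene",(u/5+200,v/5+110),z).round(1)
piv=r(582,84,66);k=r(399,72,91);n=r(581,147,40); print("piv",piv,"knob",k,"nut",n)
print("scene nut",rs(370,405,33),"knob",rs(653,432,91),"piv",rs(391,420,66))
c=[r(742,134,52),r(661,310,52),r(502,258,52)]; print("rim FR,NR,NL?",c)
x=c[0]-c[1]; y=c[2]-c[1]; yx=np.arctan2(x[1],x[0]); yy=np.arctan2(y[1],y[0])-np.pi/2; print("yaw",yx,yy,np.linalg.norm(x),np.linalg.norm(y))
P=np.array([614,35.5])
for yaw in(yx,-.065):
    th=np.arctan2(-60,-120)+2*np.pi+yaw-np.arctan2(*(k[:2]-P)[::-1]); 
    D=lambda a:np.array([[np.cos(a),-np.sin(a)],[np.sin(a),np.cos(a)]])
    l=D(yaw-th).T@(n[:2]-P); d=D(yaw).T@(n[:2]-P)+66
    print("theta",th,"nut in lid frame",l,"in dabba",d)
E
```

```text
piv [614.2  35.2  66. ] knob [586.8 167.2  91. ] nut [577.2  12.3  40. ]
scene nut [578.9  12.   33. ] knob [591.9 171.   91. ] piv [614.8  38.1  66. ]
rim FR,NR,NL? [array([ 611.3, -103.9,   52. ]), array([461.9, -93.3,  52. ]), array([476.1,  54. ,  52. ])]
yaw -0.0708317726891186 -0.09610492362952594 149.77556543041322 147.98287063035372
theta 1.7599457214782108 nut in lid frame [ 31.88025437 -29.59948279] in dabba [30.93420015 40.25374433]
theta 1.7657774941673294 nut in lid frame [ 31.88025437 -29.59948279] in dabba [30.78465097 40.45867676]
```

{"fn": "send_rows", "kwargs": {
  "increments": [0,0.5,0.7,0,-0.05,0,1.6,2.2,0,-0.16,0,3.1,4.2,0,-0.31,0,4.7,6.4,0,-0.47,0,6.3,8.5,0,-0.63,0,7.9,10.6,0,-0.79,0,9.4,12.7,0,-0.94,0,10.4,14.1,0,-1.04,0,10.9,14.9,0,-1.09,0,10.9,14.9,1,-1.09,0,10.9,14.9,3,-1.09,0,10.9,14.9,5,-1.09,0,10.9,14.9,7,-1.09,0,10.9,14.9,9,-1.09,0,10.9,14.9,10,-1.09,0,10.9,14.9,10.5,-1.09,0,10.9,14.9,10.5,-1.09]
}}

```text
time_s: 13.3
position: [577.5, 11.7, 317.6]
eef_rot: [-0.001, 0.794, 0.608, -0.0]
wrist_force: [-0.1, 0.7, 0.7]
grip_width: 0.007
```

```bash
python3 -c "
from h import *
s=read_state(); print(s['time_s'],s['position'],s['eef_rot'],s['joints'])
n=np.array([578,12])-s['position'][:2]; q=np.array(s['eef_rot']); M=R.from_quat(q[[1,2,3,0]]).as_matrix(); print(M[:2,:2].T@n, s['position'][2]-263)
w=eyes.read_camera('wrist');cv2.imwrite('pics/w4.png',cv2.resize(w,(800,600),interpolation=cv2.INTER_CUBIC))"
```

```text
13.3 [577.45799898  11.70133645 317.60112787] [-7.26477946e-04  7.94300307e-01  6.07524783e-01 -3.62865945e-04] [-4.32304426e-02  4.43659749e-01  1.53563477e+00  7.07231223e-04
  1.16378684e+00  2.21403644e-01]
[0.43015511 0.44489467] 54.601127865036574
```

View pics/w4.png

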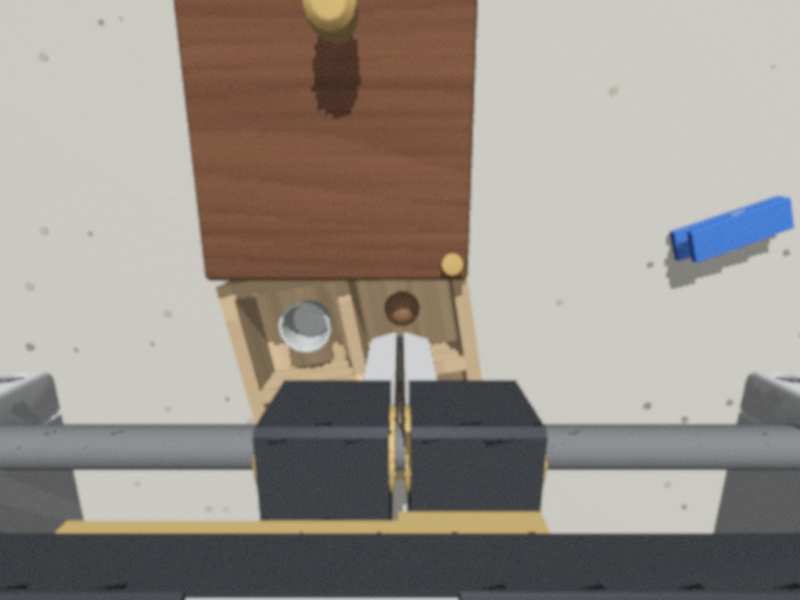

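```bash
python3 -c "
from h import *
s=read_state(); f=1.5625
print(s['position'],[ray('wrist',(402.5/f-.5,308.5/f-.5),z,s) for z in (31,40)])"
```

```text
[577.49759464  11.66943298 317.95465198] [array([578.39454912,   9.42087585,  31.        ]), array([578.96821946,  11.72414708,  40.        ])]
```

{"fn": "send_rows", "kwargs": {
  "increments": [0,0,0.1,0.5,0,0,0,0.1,1.5,0,0,0,0.1,2.5,0,0,0,0.1,3.5,0,0,0,0.1,4.3,0,0,0,0.1,4.9,0,0,0,0.1,5.3,0,0,0,0.1,5.45,0,0,0,0.1,5.45,0,0,0,0.1,5.45,0]
}}

```text
time_s: 14.6
position: [578.5, 11.4, 263.7]
eef_rot: [-0.0, 0.794, 0.608, 0.0]
wrist_force: [-0.1, -0.2, -0.5]
grip_width: 0.006
```

```bash
python3 -c "
from h import *
s=read_state(); print(s['time_s'],s['position'],s['wrist_force'],s['qvel'].round(3))
o=[]
for n,P in(('scene',[578,11,60]),('side',[578,11,60])):
    w=eyes.read_camera(n); u,v=map(int,proj(n,P)); c=w[v-60:v+60,u-50:u+50]; o.append(cv2.resize(c,(400,480),interpolation=cv2.INTER_CUBIC))
cv2.imwrite('pics/e.png',np.hstack(o))"
```

```text
14.6 [578.46659055  11.44313068 263.69513911] [-0.1246433  -0.17802941 -0.45688201] [-0.001 -0.001 -0.     0.001  0.    -0.   ]
```

View pics/e.png

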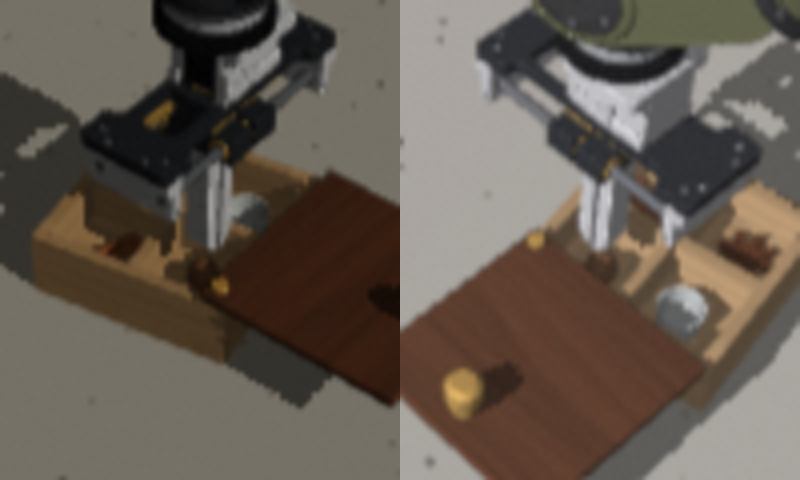

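Both views show the fingertips above the nutmeg, clear of the lid edge and rim. Next I hold for 2.5 s.

{"fn": "send_rows", "kwargs": {
  "increments": [0,0,0,0,0,0,0,0,0,0,0,0,0,0,0,0,0,0,0,0,0,0,0,0,0,0,0,0,0,0,0,0,0,0,0,0,0,0,0,0,0,0,0,0,0,0,0,0,0,0,0,0,0,0,0,0,0,0,0,0,0,0,0,0,0,0,0,0,0,0,0,0,0,0,0,0,0,0,0,0,0,0,0,0,0,0,0,0,0,0,0,0,0,0,0,0,0,0,0,0]
}}

```text
time_s: 17.2
position: [578.4, 11.5, 263.6]
eef_rot: [-0.0, 0.794, 0.608, -0.0]
wrist_force: [0.2, 0.1, -0.6]
grip_width: 0.004
```

```bash
python3 -c "
from h import *
s=read_state(); print(s['time_s'],s['position'],s['wrist_force']); print(order.finish_job())"
```

```text
17.2 [578.44436094  11.45019171 263.64110634] [ 0.21609812  0.12174568 -0.58753155]
the job is handed in; nothing more can be done
None
```

The lid is open and the arm is pointing down at the nutmeg, which sits in the dabba's far-left well, next to the pivot. I handed the job in at 17.2 s, with the arm still pointing.

- **Lid:** I pushed the knob with the closed fingertips to about 1.76 rad, measured from the wrist camera. The pictures show all four wells clear. The wrist force read about 1 N or less at the end of each push; I did not log it during the motion.
- **Pointing:** The fingertips are at z ≈ 64.6 mm, about 2 cm above the nutmeg's top. Sideways they are within about 1–2 mm of its centre by my measurements. I held there for 2.5 s, and the wrist force stayed at noise level (about 0.6 N).
- **Clearance:** I worked out about 14 mm sideways between the fingertips and the lid's edge. The last views before the hold show the tips touching nothing.
- **Disagreements:** The scene and wrist cameras differed by 5–6 mm on the knob's final position, and by about 2 mm on the nutmeg. I made no separate before-and-after check of the ramekin, strainer or clip, but the arm did not come near them.

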